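# Catch the falling lid of the caramel keeper and lower it shut

### The arm

A 7-joint arm with a two-finger parallel gripper is mounted at the origin on the work surface. World frame = base frame: x ahead of the robot, y to its left, z up, the work surface at z = 0. Lengths are in m, angles in rad, forces in N, time in s.
With the tool pointing down it reaches from about 0.375 to 0.925 m from the base axis. Payload 3.1 kg.
Tool frame: the origin (TCP) lies between the finger pads; the fingertips stand 19 mm ahead of it and the grasp point (between the pads) is the TCP; z points along the fingers, y is the direction in which the jaws open and shut (so a half turn about z gives the same grasp; the last joint's range is limited). The gripper opens to 85 mm and grips with 20 to 120 N. Pads are 22 mm wide; open, the fingers measure 114 mm over their backs; the gripper's body (76 mm by 85 mm) begins 54 mm behind the grasp point. The pads swing forward as they close: fully open they stand 13 mm farther back than shut.
Start: joints at [-1.348, 0.383, 0.044, 1.598, -0.018, 1.161, -0.05], TCP at [0.205, 0.617, 0.25] pointing down, gripper open.
Joint ranges: [-2.61, 2.61], [-0.41, 2.15], [-1.48, 1.57], [0, 2.5], [-1.57, 4.71], [0.05, 1.97], [-2.85, 2.85]. Speed limits (rad/s): [2.79, 2.79, 3.14, 3.14, 3.14, 3.14, 3.14].

### API

Orientations are given as a unit quaternion [x, y, z, w].
In Python, from bench import move_ptp, movel, move_j, move_gripper, pause, inverse_kinematics, read_camera, camera_params, MotionError, sign_off, look_for, tip_of, read_time_s, read_qpos, read_joint_vel, read_effort, read_eef_pos, read_tcp_rot, read_ft_force, read_ft_torque, read_finger_gap gives the robot as it stands. Calls block until the motion is done:
- move_ptp(position, orientation): joint-space move of the TCP to a pose.
- movel(position, orientation=None, speed=0.15): straight line of the TCP; orientation=None keeps the orientation; speed is the mean speed in m/s.
- move_j(angles): joint-space move.
- move_gripper(opening, effort=None): finger opening in m; effort is the grip in N (None keeps the last); returns when the fingers have stopped.
- pause(seconds).
- inverse_kinematics(position, orientation): joint angles nearest the present ones, or None.
- read_camera(name): name is "scene" or "top"; returns the picture (400x640x3 uint8, red, green, blue); there is no depth.
- camera_params(name): a dict with "K" (3x3 intrinsics, pixels), "camera_from_world" (4x4, takes a point from world to camera coordinates). Camera axes: x right, y down, z forward; pixel columns grow to the right and rows downward; lengths in m; the calibration is good to about 2 mm. A picture is of the moment at which its call begins. camera_params takes no time and is no camera call.
A pose or a line that the arm cannot do raises MotionError and nothing moves.
- sign_off(): hands the job in, once; it reports no verdict.
Trained networks look in the newest picture that a camera, given by its name, has taken for a name from the list of things; names that differ only in an ending like _2 or _b are one class to them, and where a whole thing is asked for, a point or a joint stands for the part that bears it (a point fixed in the world has none). Each returns a list of dicts, best first, with "confidence" (0 to 1); they miss things now and then, are a little off and sometimes report something else, mostly with a low value. They report only what shows in the picture. A call takes as long as a camera call.
- look_for(camera, name): "at" ([column, row] in pixels, amid what is visible of it).
- tip_of(camera, name): "at" ([column, row] in pixels: a listed point, or the origin of a listed thing).
Readings, each from a call of its own:
- read_time_s(): time.
- read_qpos(): joint angles.
- read_joint_vel(): joint speeds.
- read_effort(): joint torques, N m.
- read_eef_pos(): TCP position.
- read_tcp_rot(): TCP orientation.
- read_ft_force(): force on the tool from outside, world axes, zero at the start.
- read_ft_torque(): the same for the moment, N m.
- read_finger_gap(): finger opening in m.
Only numpy, scipy, OpenCV 4.12 (cv2) and the standard library are available. Lean on these libraries where they do the work, as an engineer would, in place of code of your own. Each camera call takes 0.05 s, during which the arm holds its last target.

### The job

The lid of the steel caramel box on the counter stands open, leaning back past upright. Tip it forward until it falls on its own, catch it from below on your fingers without gripping it before it is nearly down, and ease it down under control until the box is fully shut, never letting it slam. Do not pick up, push or upset anything else on the counter, and finish clear of everything.

Things in the scene. Friction and masses are not known exactly. Their poses are not given: they have to be found in the camera images.
- keeper: open steel counter box full of caramels, fixed to the counter: 110 deep (x) x 200 wide (y) x 120 high. Origin: centre of its underside, on the counter. Its own -x side is the front (roughly towards the robot), +x the far side, where the lid is hinged; it stands turned by up to 0.45 rad either way
- lid (a joint): angle of the lid about its hinge, rad: 0 = shut (flat on the rim), 1.571 = upright, 1.83 = leaning back on its stop, where it rests open. It falls shut by itself once tipped a little forward of upright: from 0.1 rad forward of it in about 3 s, quickening to about 0.9 rad/s, banging on the rim (weak damper, next to no friction)
- lid_hinge (a point): middle of the hinge line, at the far upper edge of the box, 120 above the counter, parallel to the box's y axis. The lid is a plain flat aluminium plate, 6 thick, 150 from hinge line to free edge, 210 wide, about 0.28 kg, no handle; its underside lies in the plane through the hinge line. 1 to 4 N at the free edge moves or holds it
- lid_lip (a point): middle of the lid's free edge, at its underside, 150 from the hinge line. With the lid shut this lip overhangs the box's front by 40, at 120 above the counter, so a finger can stay under it until the lid is down, then withdraw towards the front
- caramel_a: loose caramel bar, 50 x 24 x 20 high, lying in front of the box; origin at its underside's centre; to be left alone
- caramel_b: loose caramel bar, 50 x 24 x 20 high, lying in front of the box; origin at its underside's centre; to be left alone
- caramel_c: loose caramel bar, 50 x 24 x 20 high, lying beside the box, on its +y side; origin at its underside's centre; to be left alone
- caramel_d: loose caramel bar, 50 x 24 x 20 high, lying beside the box, on its -y side; origin at its underside's centre; to be left alone
- jar: amber glass jar, 70 across, 110 high, at one side of the counter; origin at its underside's centre; to be left alone
- bowl: steel bowl, 120 across, 50 high, at one side of the counter; origin at its underside's centre; to be left alone
- scraper: bench scraper lying flat, 100 x 125, 16 high; origin at its underside's centre; to be left alone

How it is judged:
On the way, in this order (a step that is already met when the one before it is completed fails the run):
1. the lid has been tipped past upright and falls free of the fingers (value of joint lid between 0.4 and 1.5 rad and velocity of joint lid below -0.03 rad/s and contact force between the fingers and lid below 0.05 N), for 0.15 s.
2. the lid is caught on the fingers before it is nearly down (value of joint lid between 0.1 and 1.3 rad and velocity of joint lid above -0.5 rad/s and contact force between the fingers and lid above 0.4 N), for 0.15 s.
At the end, for the whole second after the job is handed in: the lid is fully shut (within 0.03 rad) and at rest, every bystander stands within 20 mm of where it was, and upright (value of joint lid below 0.03 rad and angular speed of lid below 0.05 rad/s and distance of each of caramel_a, caramel_b, caramel_c, caramel_d, jar, bowl, scraper from where it was at the start of the episode below 0.02 m and angle between each of caramel_a, caramel_b, caramel_c, caramel_d, jar, bowl, scraper's own z axis and vertical below 0.2 rad); the robot touches nothing.
It fails at once if the lid slams: within 0.4 rad of shut (and more than 0.06 rad, about 9 mm at the lip, above the rim) it moves faster than 0.6 rad/s (value of joint lid between 0.06 and 0.4 rad and velocity of joint lid below -0.6 rad/s).
It fails at once if the lid is gripped or pressed hard (over 15 N) (contact force between the fingers and lid above 15 N).
It fails at once if a caramel, the jar, the bowl or the scraper is pushed, lifted or upset (distance of any of caramel_a, caramel_b, caramel_c, caramel_d, jar, bowl, scraper from where it was at the start of the episode above 0.02 m).
It also fails if it takes over 53 s, if anything falls off the work surface, if the arm or the gripper's body presses on something with over 40 N, if the wrist force passes 120 N, or if a joint passes its speed limit or range.

## Working session

There is one attempt and no reset: what is moved stays moved. The work goes in short steps, each a Python script; the robot and the scene stay as the last script left them, time stands still between calls to the robot, and variables do not carry over. Pictures are saved under pics/ and viewed, and the job is handed in when it is done.

```bash
ls; mkdir -p pics; cat > h.py <<'E'
import numpy as np, cv2
from bench import *
def snap(n,f):
    im=read_camera(n); cv2.imwrite('pics/'+f,cv2.cvtColor(im,cv2.COLOR_RGB2BGR)); return im
def ray(cam,px):
    p=camera_params(cam);K=np.array(p['K']);T=np.array(p['camera_from_world'])
    R=T[:3,:3];t=T[:3,3];d=R.T@np.linalg.solve(K,[px[0],px[1],1]);return -R.T@t,d
def at_z(cam,px,z):
    o,d=ray(cam,px);return o+d*(z-o[2])/d[2]
def proj(cam,P):
    p=camera_params(cam);K=np.array(p['K']);T=np.array(p['camera_from_world'])
    c=T[:3,:3]@np.asarray(P)+T[:3,3];q=K@c;return q[:2]/q[2]
E
python3 - <<'E'
from h import *
for c in ['scene','top']:
    snap(c,c+'0.png'); p=camera_params(c); o,d=ray(c,[320,200]); print(c,o.round(3),(d/np.linalg.norm(d)).round(3))
    for n,z in [('keeper',0),('lid_hinge',.12),('lid_lip',.265),('caramel_a',0),('jar',0),('bowl',0),('scraper',0)]:
        for r in tip_of(c,n): print(c,n,np.round(r['at'],1),round(r['confidence'],2),at_z(c,r['at'],z).round(3))
print(read_time_s(),read_eef_pos(),read_tcp_rot())
E
```

```text
pics
scene [ 1.394 -0.687  1.054] [-0.588  0.481 -0.65 ]
scene keeper [359.5 219.5] 0.93 [0.598 0.131 0.   ]
scene lid_hinge [370.9 201.8] 0.86 [0.653 0.118 0.12 ]
scene lid_lip [377.4 172.3] 0.87 [0.689 0.093 0.265]
scene caramel_a [320.5 237. ] 0.68 [ 0.581 -0.019  0.   ]
scene caramel_a [376.9 171.4] 0.62 [0.447 0.358 0.   ]
scene caramel_a [399.6 209.3] 0.51 [0.646 0.27  0.   ]
scene jar [205.9 314.4] 0.94 [ 0.615 -0.439  0.   ]
scene bowl [426.4 186.2] 0.81 [0.62  0.435 0.   ]
scene scraper [387.9 162.1] 0.84 [0.431 0.432 0.   ]
top [0.364 0.013 1.162] [ 0.179 -0.005 -0.984]
top lid_hinge [280.4 161.9] 0.69 [0.658 0.115 0.12 ]
top caramel_a [326.1 198.7] 0.71 [ 0.579 -0.012  0.   ]
top caramel_a [247.2 222.2] 0.68 [0.508 0.221 0.   ]
top caramel_a [225.6 177.2] 0.63 [0.644 0.291 0.   ]
top caramel_a [287.2 234.3] 0.5 [0.472 0.103 0.   ]
top jar [468.7 188.8] 0.87 [ 0.609 -0.439  0.   ]
top scraper [176.4 241.7] 0.96 [0.451 0.426 0.   ]
0.8 [0.20493278 0.61687142 0.25030676] [ 1.59674705e-01  9.87169685e-01  2.06951080e-05 -2.73185525e-05]
```

View pics/scene0.png

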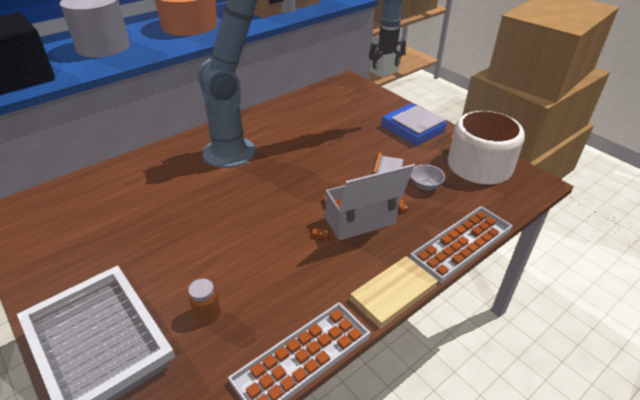

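View pics/top0.png

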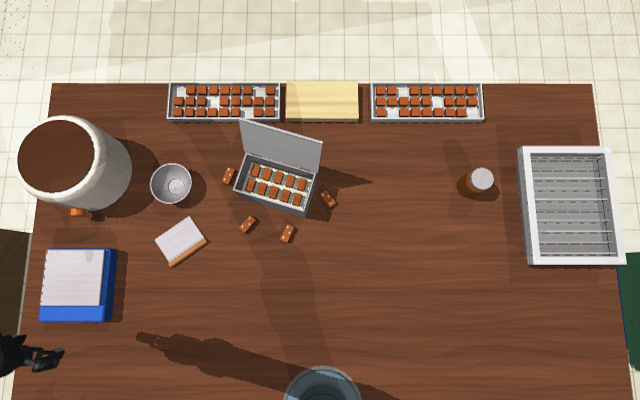

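```bash
python3 - <<'E'
import cv2
a=cv2.imread('pics/top0.png')[100:260,210:350];cv2.imwrite('pics/top0c.png',cv2.resize(a,None,fx=4,fy=3.75,interpolation=2)[:600])
a=cv2.imread('pics/scene0.png')[140:260,290:450];cv2.imwrite('pics/scene0c.png',cv2.resize(a,None,fx=5,fy=5,interpolation=2))
E
```

```text
(no output)
```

View pics/top0c.png

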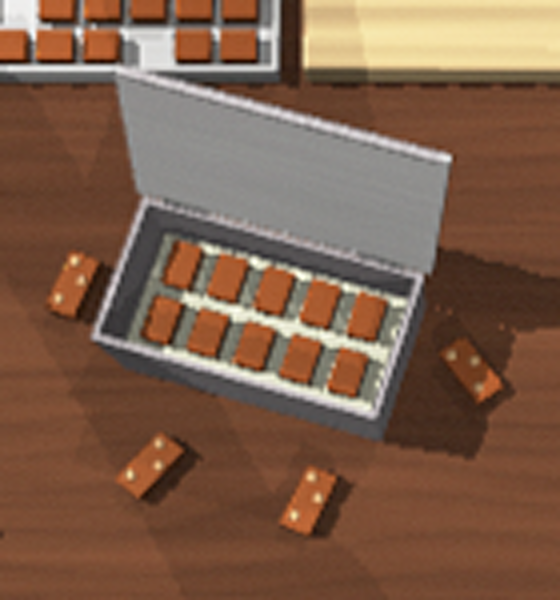

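View pics/scene0c.png

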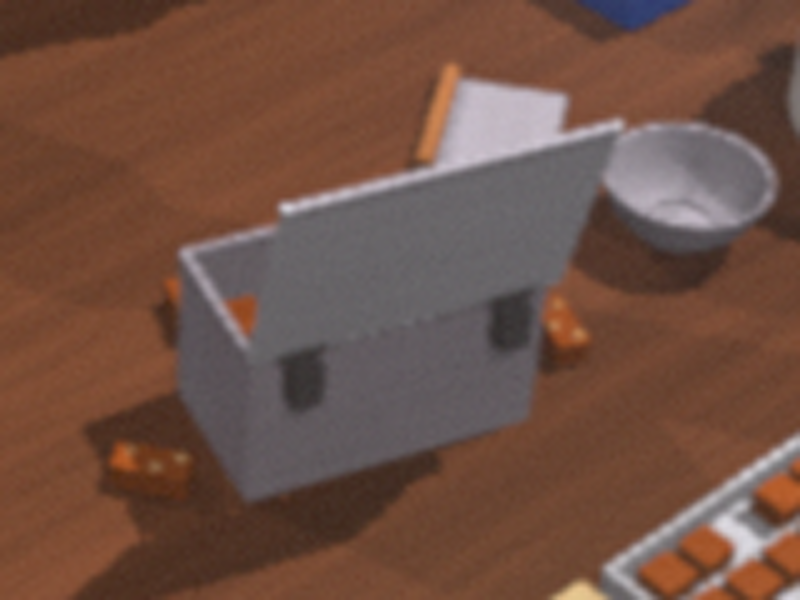

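```bash
cat > fit.py <<'E'
from h import *
from scipy.optimize import least_squares
def boxpts(x,y,yaw):
    c,s=np.cos(yaw),np.sin(yaw);R=np.array([[c,-s,0],[s,c,0],[0,0,1]])
    th=1.83;d=np.array([-np.cos(th),0,np.sin(th)]);n=np.array([np.sin(th),0,np.cos(th)])
    B=[[-.055,.1,.12],[.055,.1,.12],[.055,-.1,.12],[-.055,-.1,.12]]
    h=np.array([.055,0,.12]); L=[h+.15*d+np.array([0,.105,0])+n*.003,h+.15*d+np.array([0,-.105,0])+n*.003]
    return [R@np.array(b)+[x,y,0] for b in B+L]
if __name__=='__main__':
    T=[(210+u/4,100+v/3.75) for u,v in [(96,338),(147,200),(423,275),(375,415),(120,70),(450,157)]]
    S={4:(290+621/5,140+123/5),5:(290+284/5,140+210/5)}
    S2={'b0':(290+250/5,140+500/5),'b1':(290+527/5,140+418/5)}
    def f(p):
        P=boxpts(*p);r=[proj('top',a)-np.array(b) for a,b in zip(P,T)]
        r+=[proj('scene',P[i])-np.array(S[i]) for i in S]
        c,s=np.cos(p[2]),np.sin(p[2])
        for k,yy in (('b0',-.1),('b1',.1)):
            r.append(proj('scene',[p[0]+c*.055-s*yy,p[1]+s*.055+c*yy,0])-np.array(S2[k]))
        return np.concatenate(r)
    s=least_squares(f,[.6,.13,-.2]);print(s.x.round(4));print(s.fun.reshape(-1,2).round(1))
E
python3 fit.py
```

```text
[ 0.6036  0.1286 -0.2889]
[[-0.9  0.1]
 [-0.6 -0.9]
 [ 0.6 -0.6]
 [ 0.7  0.6]
 [-1.2 -0.7]
 [ 0.6  0.1]
 [-0.1 -0.5]
 [-0.3 -0.4]
 [-1.1  0.2]
 [-0.2 -0.1]]
```

```bash
cat >> h.py <<'E'
from scipy.spatial.transform import Rotation as Ro
BX,BY,YAW=0.6036,0.1286,-0.289
RB=Ro.from_euler('z',YAW).as_matrix()
def W(x,z,y=0.): return RB@np.array([x,y,z])+[BX,BY,0]      # box frame -> world
def Q(tilt,flip=False,dh=0.):   # tool pointing box +x, tilted down by tilt
    c,s=np.cos(tilt),np.sin(tilt); z=np.array([c,0,-s]); y=np.array([0,1.,0])*(-1 if flip else 1); x=np.cross(y,z)
    return Ro.from_matrix(Ro.from_euler('z',dh).as_matrix()@RB@np.c_[x,y,z]).as_quat()
def up(t): return np.array([np.sin(t),np.cos(t)])
def ax(t): return np.array([np.cos(t),-np.sin(t)])
def lidp(th,r=.15,n=0.): return np.array([.055-r*np.cos(th)+n*np.sin(th), .12+r*np.sin(th)+n*np.cos(th)])
HW=.011; TIP=.019
def tcp_upper(C,t): return np.asarray(C)-HW*up(t)-TIP*ax(t)   # TCP so that upper tip corner at C (box x,z)
def tcp_lower(C,t): return np.asarray(C)+HW*up(t)-TIP*ax(t)
E
python3 - <<'E'
from h import *
for dh in (0,.35,.6):
 for fl in (0,1):
  for td in (0,15,25,35,45,55,65):
    t=np.radians(td);q=Q(t,fl,dh);o=[]
    P=[tcp_lower(lidp(1.83,.15)+[.06,.06],t),tcp_lower(lidp(1.83)+[.03,-.015],t),tcp_lower(lidp(1.4)+[-.0,-.015],t),tcp_upper(lidp(.7,.135),t),tcp_upper(lidp(.3,.13),t),tcp_upper(lidp(0,.13)-[0,.015],t),tcp_upper(lidp(0,.13)-[.06,.02],t)]
    for p in P:
        j=inverse_kinematics(list(W(*p)),list(q)); o.append('-' if j is None else '%.1f/%.1f'%(j[5],j[6]))
    print(dh,fl,td,o)
E
```

```text
0 0 0 ['1.0/-1.3', '1.1/-1.5', '1.2/-1.4', '1.4/-1.5', '1.7/-1.5', '1.7/-1.6', '1.8/-1.7']
0 0 15 ['0.7/-1.0', '0.7/-1.2', '0.9/-1.1', '1.0/-1.3', '1.1/-1.5', '1.1/-1.6', '1.3/-1.6']
0 0 25 ['0.5/-0.6', '0.5/-0.9', '0.7/-0.8', '0.9/-1.1', '0.9/-1.3', '0.8/-1.5', '1.0/-1.5']
0 0 35 ['0.4/-0.0', '0.4/-0.4', '0.6/-0.5', '0.7/-0.8', '0.7/-1.0', '0.7/-1.2', '0.8/-1.2']
0 0 45 ['0.5/0.6', '0.4/0.3', '0.6/0.0', '0.6/-0.4', '0.6/-0.6', '0.5/-0.9', '0.6/-0.9']
0 0 55 ['0.7/0.9', '0.6/0.7', '0.6/0.5', '0.6/0.1', '0.5/-0.1', '0.4/-0.3', '0.5/-0.5']
0 0 65 ['0.9/1.1', '0.7/1.0', '0.7/0.8', '0.7/0.5', '0.6/0.4', '0.5/0.3', '0.5/0.1']
0 1 0 ['1.0/1.8', '0.9/1.4', '1.0/1.5', '0.9/1.3', '0.1/1.0', '0.5/1.2', '0.8/1.3']
0 1 15 ['0.6/2.1', '0.9/2.0', '0.8/1.9', '0.8/1.7', '0.7/1.5', '0.8/1.4', '0.5/1.4']
0 1 25 ['0.1/2.3', '0.3/1.9', '0.3/2.0', '0.2/1.7', '0.6/1.7', '0.8/1.7', '1.0/1.7']
0 1 35 ['0.2/-2.1', '0.1/-1.5', '0.7/2.7', '0.5/2.4', '0.4/2.1', '0.4/1.7', '0.8/1.9']
0 1 45 ['0.6/-2.7', '0.4/-2.9', '0.3/-2.6', '0.9/2.7', '0.8/2.5', '0.2/-1.2', '0.2/-1.7']
0 1 55 ['0.7/-2.4', '0.6/-2.5', '0.7/-2.
[... 1580 characters left out ...]
']
0.6 0 55 ['0.7/2.2', '0.5/2.2', '0.4/1.9', '0.3/1.3', '0.1/1.3', '0.2/-0.1', '0.2/-0.3']
0.6 0 65 ['0.9/2.0', '0.7/2.0', '0.7/1.8', '0.5/1.5', '0.4/1.5', '0.2/1.6', '0.2/1.2']
0.6 1 0 ['0.8/2.2', '1.4/0.3', '1.3/1.4', '-', '-', '-', '-']
0.6 1 15 ['0.5/2.1', '0.6/2.3', '0.7/2.1', '-', '-', '-', '-']
0.6 1 25 ['0.2/2.3', '0.4/2.4', '0.4/1.9', '-', '-', '-', '-']
0.6 1 35 ['0.3/-0.1', '0.1/2.6', '0.1/1.5', '0.3/1.8', '-', '-', '-']
0.6 1 45 ['0.4/-0.8', '0.3/-0.4', '0.2/-1.1', '-', '0.2/2.3', '0.4/2.4', '-']
0.6 1 55 ['0.6/-1.0', '0.5/-0.9', '0.4/-1.3', '0.3/-1.7', '0.1/-1.8', '0.1/2.8', '0.1/2.6']
0.6 1 65 ['0.9/-1.1', '0.7/-1.1', '0.7/-1.3', '0.5/-1.6', '0.4/-1.6', '0.3/-1.3', '0.2/-1.9']
```

```bash
python3 - <<'E'
from h import *
for td in (25,35,45):
    t=np.radians(td);q=Q(t,0,0)
    P=[tcp_lower(lidp(1.83,.15)+[.06,.06],t),tcp_lower(lidp(1.83)+[.03,-.015],t),tcp_lower(lidp(1.4)+[-.0,-.015],t),tcp_upper(lidp(.7,.135),t),tcp_upper(lidp(.3,.13),t),tcp_upper(lidp(0,.13)-[0,.015],t),tcp_upper(lidp(0,.13)-[.06,.02],t)]
    for p in P: print(td,W(*p).round(3),np.round(inverse_kinematics(list(W(*p)),list(q)),2))
E
```

```text
25 [0.739 0.088 0.343] [-1.    0.23  0.65  2.05  1.68  0.51 -0.58]
25 [0.71  0.097 0.268] [-1.03  0.33  0.65  2.15  1.9   0.55 -0.92]
25 [0.62  0.124 0.271] [-1.12  0.17  0.53  2.3   1.77  0.74 -0.83]
25 [0.536 0.149 0.205] [-1.23  0.24  0.45  2.44  1.75  0.87 -1.07]
25 [0.516 0.155 0.156] [-1.28  0.39  0.44  2.46  1.79  0.88 -1.26]
25 [0.511 0.156 0.103] [-1.34  0.58  0.47  2.46  1.86  0.85 -1.49]
25 [0.453 0.173 0.098] [-1.31  0.54  0.26  2.5   1.7   0.98 -1.46]
35 [0.742 0.088 0.345] [-1.    0.22  0.69  1.95  1.12  0.44 -0.  ]
35 [0.713 0.096 0.27 ] [-1.    0.28  0.66  2.07  1.43  0.41 -0.4 ]
35 [0.623 0.123 0.273] [-1.07  0.11  0.54  2.22  1.45  0.61 -0.46]
35 [0.536 0.149 0.209] [-1.16  0.13  0.44  2.39  1.54  0.73 -0.75]
35 [0.516 0.155 0.16 ] [-1.19  0.24  0.42  2.43  1.64  0.72 -0.97]
35 [0.511 0.156 0.107] [-1.24  0.41  0.45  2.44  1.77  0.68 -1.23]
35 [0.453 0.173 0.102] [-1.32  0.38  0.36  2.5   1.63  0.78 -1.24]
45 [0.745 0.086 0.346] [-0.92  0.23  0.67  1.84  0.57  0.51  0.55]
45 [0.717 0.095 0.271] [-0.91  0.27  0.61  1.97  0.8   0.41  0.26]
45 [0.626 0.122 0.274] [-1.02  0.09  0.55  2.13  1.01  0.56  0.01]
45 [0.537 0.148 0.213] [-1.09  0.06  0.43  2.31  1.22  0.63 -0.36]
45 [0.517 0.154 0.164] [-1.11  0.15  0.41  2.37  1.35  0.59 -0.59]
45 [0.511 0.156 0.111] [-1.15  0.3   0.45  2.39  1.53  0.52 -0.87]
45 [0.454 0.173 0.106] [-1.23  0.26  0.37  2.46  1.46  0.62 -0.92]
```

```bash
cat >> h.py <<'E'
T=np.radians(40); q0=list(Q(T))
def go(p,speed): movel([float(v) for v in W(*p)],q0,speed=speed)
S=.03
def hook(th,s=S): return tcp_lower(lidp(th,.15,.006)+s*ax(T),T)
def catch(th,s=.025): return tcp_upper(lidp(th)+s*ax(T),T)
TH_R=1.47; TH_C=.55
P_rel=hook(TH_R); P_up=P_rel+[0,.06]; P_c=catch(TH_C); P_front=np.array([P_c[0]-.005,P_up[1]])
P_pre=hook(1.83)+[.025,.0]; P_preup=np.array([P_pre[0],P_up[1]+.02])
P_end=catch(0)+[0,-.010]; P_out=P_end+[-.07,-.003]
E
python3 - <<'E'
from h import *
for n in 'P_preup P_pre P_rel P_up P_front P_c P_end P_out'.split(): print(n,globals()[n].round(3),W(*globals()[n]).round(3),np.round(inverse_kinematics(list(W(*globals()[n])),q0),2))
move_gripper(0.0)
print(read_finger_gap())
move_ptp([float(v) for v in W(*(P_front+[-.02,.04]))],q0)
go(P_front,.2)
print(read_time_s(),np.round(read_qpos(),2),read_ft_force())
snap('scene','s1.png');snap('top','t1.png')
E
```

```text
P_preup [0.14  0.351] [0.738 0.089 0.351] [-1.    0.21  0.71  1.91  0.83  0.48  0.3 ]
P_pre [0.14  0.265] [0.738 0.089 0.265] [-0.95  0.33  0.67  1.98  1.05  0.34 -0.01]
P_rel [0.061 0.271] [0.662 0.111 0.271] [-1.02  0.17  0.59  2.12  1.21  0.49 -0.18]
P_up [0.061 0.331] [0.662 0.111 0.331] [-1.07  0.07  0.63  2.06  1.07  0.59  0.03]
P_front [-0.08   0.331] [0.527 0.152 0.331] [-1.21 -0.17  0.45  2.26  1.15  0.9  -0.18]
P_c [-0.075  0.186] [0.531 0.15  0.186] [-1.13  0.14  0.43  2.37  1.46  0.65 -0.68]
P_end [-0.097  0.098] [0.51  0.156 0.098] [-1.21  0.39  0.47  2.42  1.71  0.59 -1.13]
P_out [-0.167  0.095] [0.443 0.176 0.095] [-1.3   0.34  0.36  2.49  1.56  0.71 -1.14]
-0.00011203580418328447
3.9667 [-1.24 -0.18  0.47  2.26  1.15  0.91 -0.18] [0.13448814 0.08626655 0.27378158]
```

View pics/s1.png

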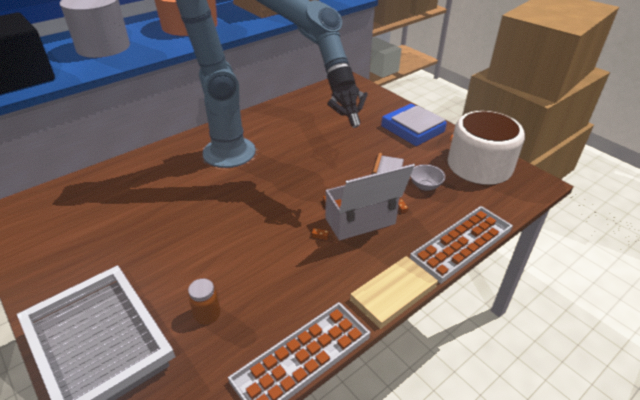

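View pics/t1.png

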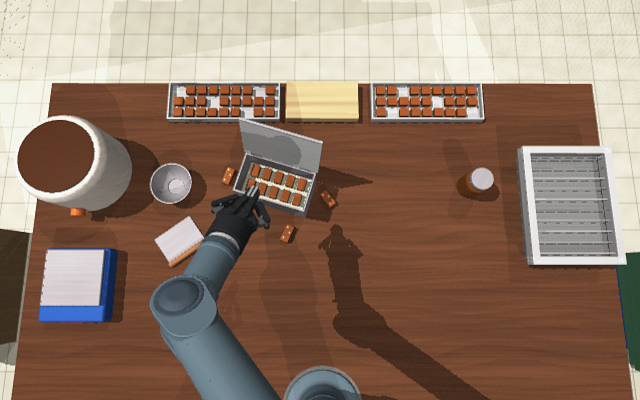

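```bash
python3 - <<'E'
from h import *
t=read_time_s
def tim(n,p,s):
    a=t(); go(p,s); print(n,round(t()-a,2),np.abs(read_joint_vel()).max().round(2))
tim('c',P_c,.3); tim('end',P_end,.08)
snap('scene','s2.png'); print(read_ft_force())
tim('out',P_out,.12); tim('back',P_c-[.03,0],.2); tim('front',P_front,.3); tim('up',P_up,.3)
tim('front',P_front,.4)
print(t(),read_eef_pos(),W(*P_front))
E
```

```text
c 0.67 0.04
end 1.29 0.0
[-0.00597427  0.06549285 -0.19647135]
out 0.73 0.01
back 0.7 0.02
front 0.65 0.04
up 0.62 0.03
front 0.51 0.05
9.2917 [0.52441931 0.15322499 0.33034003] [0.52657922 0.15150013 0.33119823]
```

View pics/s2.png

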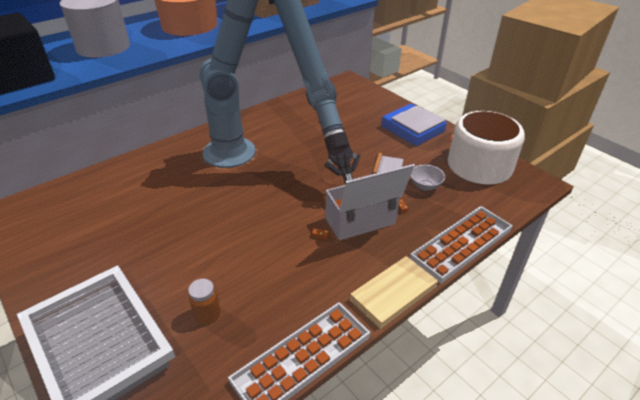

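```bash
python3 - <<'E'
from h import *
go([P_front[0],P_preup[1]],.2); go(P_preup,.2); go(P_pre,.12)
print(read_ft_force())
snap('scene','s3.png'); 
go(hook(1.68),.06); pause(.3)
f=read_ft_force(); print(f,RB.T@f)
im=snap('scene','s4.png');snap('top','t4.png')
for n in('scene','top'): 
    r=tip_of(n,'lid_lip'); print(n,[(np.round(k['at'],1),round(k['confidence'],2)) for k in r], [ (th,proj(n,W(*lidp(th))).round(1)) for th in (1.83,1.68,1.55)])
print(read_time_s(), read_eef_pos(), W(*hook(1.68)))
cv2.imwrite('pics/s34.png',cv2.cvtColor(np.vstack([cv2.resize(x[120:240,290:450],None,fx=4,fy=2.5,interpolation=2) for x in (cv2.imread('pics/s3.png')[...,::-1],im)]),cv2.COLOR_RGB2BGR))
E
```

```text
[0.24986146 0.27984253 0.33633048]
[ 1.50671506 -0.75314627  4.62766766] [ 1.65887265 -0.29250829  4.62766766]
scene [(array([378.6, 168. ]), 0.69)] [(1.83, array([380.7, 171.8])), (1.68, array([377. , 166.2])), (1.55, array([373.8, 162.1]))]
top [] [(1.83, array([280.4, 130.9])), (1.68, array([277.4, 138.8])), (1.55, array([274.8, 146.3]))]
13.1417 [0.69378428 0.10172604 0.27187288] [0.69256056 0.10214989 0.26980838]
```

View pics/s34.png

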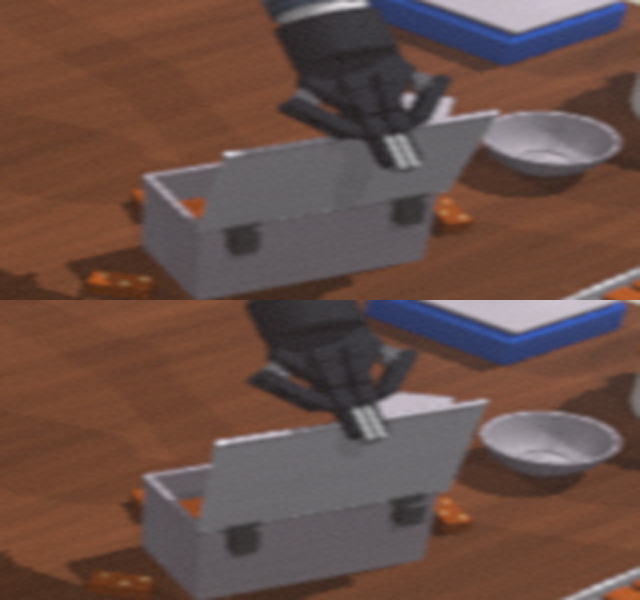

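```bash
cat > run.py <<'E'
from h import *
p=hook(1.43,.021); log=[]
go(p,.06); t0=read_time_s(); log.append(('pulled',t0,read_ft_force().round(2)))
go([p[0],P_up[1]+.005],.3); log.append(('up',read_time_s()))
im1=read_camera('scene')
go([P_front[0],P_up[1]+.005],.4); log.append(('front',read_time_s()))
im2=read_camera('scene')
go(P_c,.32); log.append(('c',read_time_s(),read_ft_force().round(2)))
im3=read_camera('scene')
n=0
for i in range(50):
    pause(.1); f=np.array(read_ft_force()); log.append((round(read_time_s(),2),f.round(2)))
    n=n+1 if f[2]<-.5 else 0
    if n>=5: break
im4=read_camera('scene')
for l in log: print(l)
cr=[cv2.resize(x[120:240,290:450],None,fx=2.5,fy=2.5,interpolation=2) for x in (im1,im2,im3,im4)]
cv2.imwrite('pics/fall.png',np.vstack([np.hstack(cr[:2]),np.hstack(cr[2:])])[...,::-1])
E
python3 run.py
```

```text
('pulled', 14.0417, array([-0.17, -0.48, -0.28]))
('up', 14.3917)
('front', 14.9167)
('c', 15.6583, array([0.04, 0.63, 0.41]))
(15.81, array([0.45, 0.02, 0.75]))
(15.91, array([-0.38,  0.58, -0.09]))
(16.01, array([ 0.34,  0.78, -0.45]))
(16.11, array([-0.05,  0.01,  0.04]))
(16.21, array([ 0.01, -0.58, -0.44]))
(16.31, array([ 0.12, -0.22,  0.23]))
(16.41, array([ 0.9 ,  0.02, -0.79]))
(16.51, array([ 0.8 , -0.26,  0.25]))
(16.61, array([-0.18,  0.42, -1.5 ]))
(16.71, array([-0.09,  0.19, -1.09]))
(16.81, array([ 0.4 ,  0.42, -1.6 ]))
(16.91, array([ 0.21, -0.05, -0.48]))
(17.01, array([-0.33,  0.65, -1.64]))
(17.11, array([-0.33, -0.2 , -2.13]))
(17.21, array([-0.02, -0.22, -1.72]))
(17.31, array([-0.5 ,  0.21, -0.55]))
(17.41, array([ 0.8 ,  1.24, -1.32]))
```

View pics/fall.png

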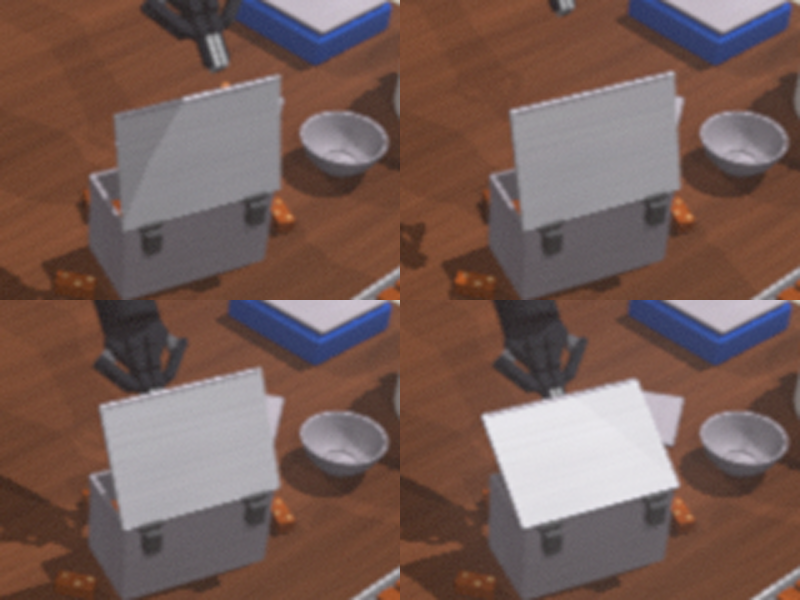

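The frames show the lid falling free (first three), then resting on the fingertips. The load is about 1.3 N. Now I'll ease it down.

```bash
python3 - <<'E'
from h import *
im1=read_camera('scene')
go(catch(.25),.025); print(read_time_s(),np.mean([read_ft_force() for _ in range(3)],0).round(2)); im2=read_camera('scene')
go(catch(.05),.025); print(read_time_s(),read_ft_force().round(2)); im3=read_camera('scene')
go(P_end,.02); pause(.2); print(read_time_s(),read_ft_force().round(2)); im4=read_camera('scene')
cr=[cv2.resize(x[120:240,290:450],None,fx=2.5,fy=2.5,interpolation=2) for x in (im1,im2,im3,im4)]
cv2.imwrite('pics/down.png',np.vstack([np.hstack(cr[:2]),np.hstack(cr[2:])])[...,::-1])
E
```

```text
19.45 [-0.81 -1.21 -1.18]
20.85 [-0.18  0.   -1.65]
22.125 [ 0.8  -0.84 -0.67]
```

View pics/down.png

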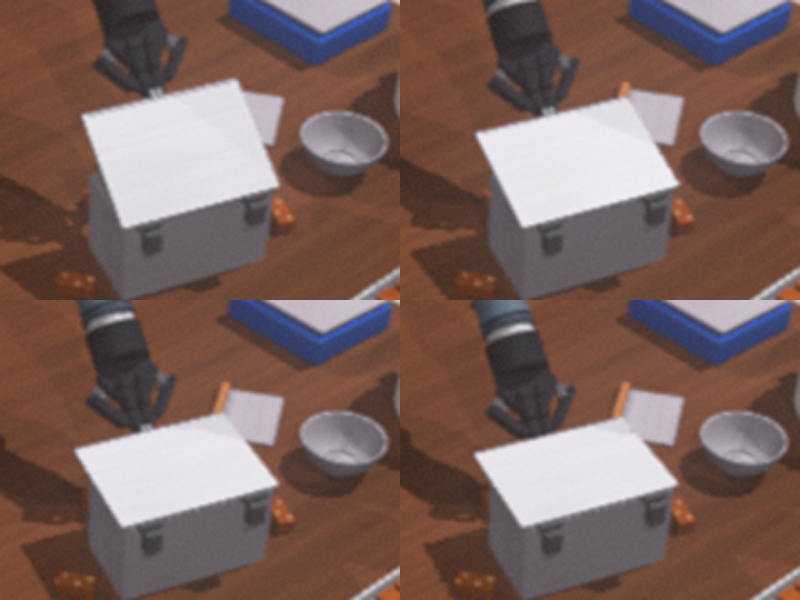

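```bash
python3 - <<'E'
from h import *
go(P_end+[-.004,-.012],.02); go(P_end+[-.04,-.012],.03); go(P_out+[-.0,-.005],.08)
print(read_time_s(),read_eef_pos())
go(P_out+[-.005,.10],.15)
try: move_ptp([.33,.42,.30],q0)
except MotionError as e: print(e)
pause(.3); print(read_time_s(),np.mean([read_ft_force() for _ in range(3)],0).round(2))
snap('scene','s9.png');im=snap('top','t9.png')
a=im[130:250,210:350]; a=cv2.resize(a,None,fx=5,fy=5,interpolation=2)
for th,col in((0,(0,255,0)),(.08,(255,0,0))):
  for y in(-.105,.105):
    l=lidp(th,.15,.006); u=proj('top',W(l[0],l[1],y)); cv2.circle(a,tuple(int(v) for v in (u-[210,130])*5),3,col,-1)
cv2.imwrite('pics/t9c.png',a[...,::-1])
a=cv2.resize(cv2.imread('pics/s9.png')[140:260,290:450],None,fx=5,fy=5,interpolation=2)
for th,col in((0,(0,255,0)),(.08,(0,0,255))):
  for y in(-.105,.105):
    l=lidp(th,.15,.006); u=proj('scene',W(l[0],l[1],y)); cv2.circle(a,tuple(int(v) for v in (u-[290,140])*5),3,col,-1)
cv2.imwrite('pics/s9c.png',a)
E
```

```text
24.8333 [0.44323485 0.17643981 0.08981762]
27.0833 [-1.27 -0.53 -0.53]
```

View pics/t9c.png

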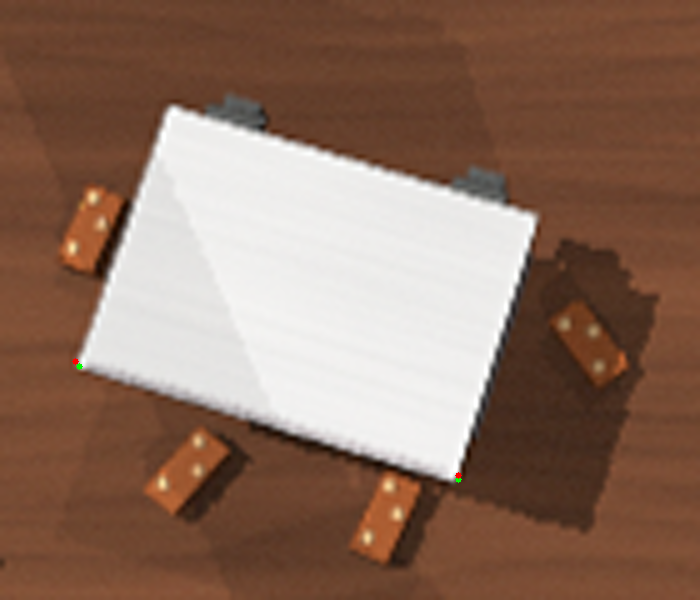

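View pics/s9c.png

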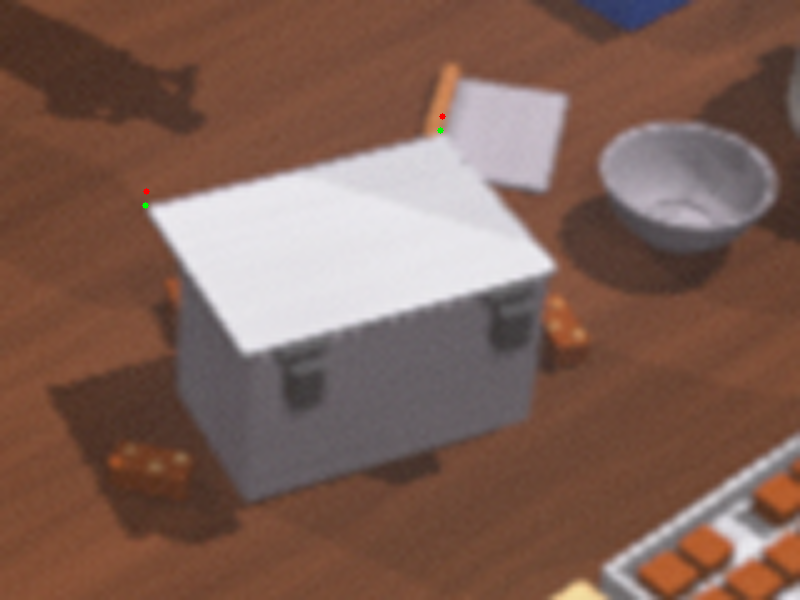

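View pics/s9.png

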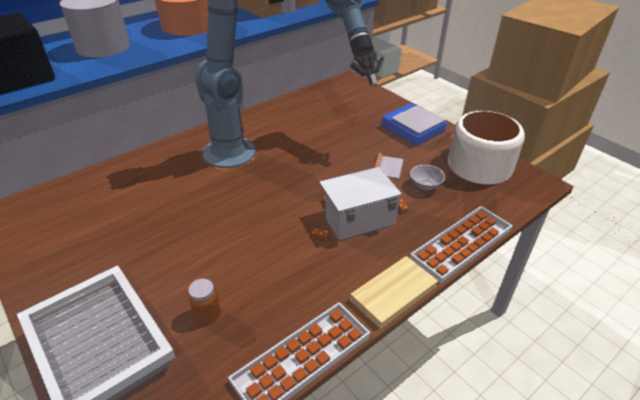

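The lid corners match the shut projection (green), the caramels, jar, bowl and scraper look unmoved, and the arm is well clear.

```bash
python3 - <<'E'
from h import *
pause(.5); print(read_ft_force(),np.abs(read_joint_vel()).max()); sign_off()
E
```

```text
[-0.28233452  0.39776561 -0.01705623] 0.002070797924332856
the job is handed in; nothing more can be done
```

The lid is shut and the job is handed in, at about 27.6 s of the 53 s allowed. No verdict is reported at hand-in.

**What I did:** I found the box by fitting its corners in both camera views. With the fingers closed and hooked over the lip from behind, I pulled the lid past upright and let it fall free. I then moved the fingers under the lip to catch it, at an aimed angle of about 0.55 rad, and lowered it in three slow stages. After that I withdrew to the front and moved clear.

**Last checks:**
- **Lid:** its corners lie within about 1 px of where a fully shut lid should show in both pictures.
- **Bystanders:** in the final pictures the caramels, bowl, jar and scraper look where they were at the start. I compared them by eye and did not re-measure them.
- **Forces:** the most I saw was about 5 N, during the pull. The catch read a noisy 0.5 to 2 N. At the end the wrist force was within noise and the arm was at rest.

**What I could not confirm:** the lid's angle and speed were never read directly. The free fall and the catch rest on the pictures and the wrist force. During the pull, the lid stood about 0.04 rad further back than planned, so I aimed the release correspondingly further forward.

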